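Show a test tile to the inspection camera

TASK

Three clay test tiles stand in the slotted wooden rack; take the one with the round, arched top by its upper edge, slide it straight up out of its slot and, keeping it upright, hold it in the air in front of the inspection camera: its middle on the lens axis at lens height, 12 cm in front of the lens, with a broad face (either one) square to the lens. Finish while still holding it there, still; do not touch the camera or its stand, and leave the other two tiles in their slots and the loose mould and cutter where they are.

Things in the scene. Friction and masses are not known exactly. Their poses are not given: they have to be found in the camera images.
- round_tile_center (a point): Fired clay test tile, 60 mm wide, 8 mm thick, 110 mm tall, 0.1 kg, with a half-round arched top of radius 30 mm; the one to show. Stands in a slot, lowest 34 mm sunk in the rack, 76 mm standing out; may lean up to 4 degrees. Point: its middle, 55 mm above the lower edge. Own x: normal of the broad faces, y along the width, z up.
- square_tile_center (a point): Fired clay test tile, 60 mm wide, 8 mm thick, 110 mm tall, 0.1 kg, with a plain square top; Point: its middle, 55 mm above the lower edge. Own x: normal of the broad faces, y along the width, z up.
- stepped_tile_center (a point): Fired clay test tile, 60 mm wide, 8 mm thick, 110 mm tall, 0.1 kg, whose top 30 mm narrows in one step to a tab 28 mm wide; Point: its middle, 55 mm above the lower edge. Own x: normal of the broad faces, y along the width, z up.
- round_tile: The same round-topped tile; origin at the middle of its lower edge, axes as above.
- tile_rack: Fixed wooden rack block, 180 (own x) x 86 (own y) x 44 mm high; origin: centre of its underside, z up. Three slots along own y at own x = -65, 0, +65 mm, each 10.5 mm wide, 62.5 mm long, 34 mm deep (floor 10 mm above the table), one tile in each, faces square to own x; which tile is where varies. 57 mm free between neighbouring tiles.
- camera_stand: Fixed camera stand: base plate 105 x 100 x 14 mm, post 16 mm thick and 280 mm tall; origin on the table at the foot of the post, z up, the camera looks along own -x. The camera head (46 mm high, 66 mm wide with its clamp knob) sits on the post and reaches 95 mm from the post axis to the lens front.
- lens (a point): Centre of the camera lens's front face, 185 to 235 mm above the table. The camera looks level, along this point's own -x; own z is up.
- view_point (a point): Empty point in the air on the lens axis, 120 mm in front of the lens front face and at lens height: where the middle of the tile belongs. Own x points along the lens axis to the camera, y level across it, z up.
- camera_head (a joint): Height of the clamped camera head above its lowest setting (m, 0 to 0.05); it stays where it is. Lens height above the table is 0.185 plus this value.
- sprig_mould_center (a point): Bystander: loose round plaster mould, 66 mm across, 34 mm high, on the table beside the rack; this point is its middle.
- round_cutter_center (a point): Bystander: loose round metal cutter ring, 66 mm across, 35 mm high, on the table; this point is its middle.
Mind the look-alikes: they are no part of the job. Leave any blue look-alike of the round_tile alone.

How it is judged:
By the outcome, as a careful person would: the job done as asked, in the order asked, and still so for the second after the job is handed in, while the arm keeps its last pose, push and grip.
It also fails if it takes over 48 s, if anything falls off the work surface, if the arm or the gripper's body presses on something with over 40 N, if the wrist force passes 120 N, or if a joint passes its speed limit or range.

ROBOT

A 7-joint arm with a two-finger parallel gripper is mounted at the origin on a cart in front of the work surface, level with it; the furniture and walls round the work are solid. World frame = base frame: x ahead of the robot, y to its left, z up, the work surface at z = 0. Lengths are in m, angles in rad, forces in N, time in s.
With the tool pointing down it reaches from about 0.425 to 0.925 m from the base axis. Payload 6.8 kg.
Tool frame: the origin (TCP) lies on the centre line of the jaws, within the pads' length; the fingertips stand 8 mm ahead of it and the grasp point (between the pads) lies 11 mm behind it; z points along the fingers, y is the direction in which the jaws open and shut (so a half turn about z gives the same grasp; the last joint's range is limited). The gripper opens to 85 mm and grips with 20 to 120 N. Pads are 22 mm wide; open, the fingers measure 114 mm over their backs; the gripper's body (76 mm by 85 mm) begins 54 mm behind the grasp point. The pads swing forward as they close: fully open they stand 13 mm farther back than shut.
Start: joints at [0.992, 0.477, 0.022, 1.555, -0.011, 1.109, -0.083], TCP at [0.306, -0.602, 0.239] pointing down, gripper open.
Joint ranges: [-2.96, 2.96], [-0.34, 2.1], [-1.41, 1.46], [0.24, 2.44], [-1.37, 4.51], [0.17, 1.92], [-2.96, 2.96]. Speed limits (rad/s): [2.39, 2.39, 3.14, 3.14, 3.14, 3.14, 3.14].

INTERFACE

Orientations are given as a unit quaternion [w, x, y, z].
In Python, from bench import ctrl gives the robot as it stands. The module is installed in compiled form; this text tells all that it offers.
- The arm moves only by the tool apply_moves, never from a script. Its argument "series" is text: rows parted by semicolons, each of 7 numbers parted by spaces: the shift along the tool's x, y, z in mm, then the turn, a rotation vector about the tool's x, y, z in degrees, then the closure, from -1 (fully open) to 1 (shut), so that 0 is half open. In form: x y z ax ay az grip; .... A call has 1 to 12 rows; each row is the pose to reach, as a shift and turn from the pose commanded when the call began, along the tool's axes at that moment; what a row does not reach only later rows make up. A row lasts 1/12 s, in which the tool goes at most 41.7 mm and 7.16 degrees, less where a joint would pass 70% of its speed; a pose out of reach is approached as far as the arm can. A call with a gripper value outside its range is refused whole. The fingers move at their own pace and stop on an object; the grip force is fixed at half the most. Time passes only in rows, so rows that repeat a pose let the fingers close. It gives the time, the measured TCP pose, the force and the opening at its end, in the units of the state.
- ctrl.get_state(): the state, without advancing time (a new reading comes with each control period).
- ctrl.capture(name): name is "side" or "top"; returns the picture (384x512x3 uint8, blue, green, red); there is no depth.
- ctrl.camera_model(name): a dict with "fx", "fy", "cx", "cy" (pixels), "xyz" and "rotation" of the camera in the world. Camera axes: x right, y up, looking along -z (the intrinsics and any distortion apply to the point x, -y, -z); pixel columns grow to the right and rows downward; lengths in m; the calibration is good to about 2 mm. A picture is of the moment at which its call begins. camera_model takes no time and is no camera call.
- ctrl.job_done(): hands the job in, once; it reports no verdict.
The state is a dict: "time_s": time; "joints": joint angles; "qvel": joint speeds; "tau": joint torques, N m; "position": TCP position; "ee_rot": TCP orientation; "ft_force": force on the tool from outside, world axes, zero at the start; "moment": the same for the moment, N m; "gripper_width": finger opening in m.
Only numpy, scipy, OpenCV 4.12 (cv2) and the standard library are available. Lean on these libraries where they do the work, as an engineer would, in place of code of your own. Each camera call takes 0.05 s, during which the arm holds its last target. There are 200 camera calls.

## Working session

There is one attempt and no reset: what is moved stays moved. The work goes in short steps, Python scripts to look and compute and a tool call to move; the robot and the scene stay as the last step left them, time stands still between calls to the robot, and variables do not carry over. Pictures are saved under pics/ and viewed, about 8 in all and at most 12, crops included, and the job is handed in when it is done.

Besides the shell and the picture viewer there is one more tool, called by a JSON object that holds its "op" and its "data". apply_moves: Moves the arm, as the interface text tells. Its arguments: {"type":"object","properties":{"series":{"type":"string"}},"required":["series"]}

```bash
mkdir -p pics
python3 - <<'E'
from bench import ctrl
import cv2
for n in("side","top"):
    im=ctrl.capture(n); cv2.imwrite(f"pics/{n}0.png",im)
    print(n,ctrl.camera_model(n))
print(ctrl.get_state())
E
```

```text
side {'fx': 385.35989703231616, 'fy': 385.35989703231616, 'cx': 256.41664910072933, 'cy': 193.78029606322872, 'xyz': array([ 1.28273442, -0.70845181,  0.6541625 ]), 'rotation': array([0.77714581, 0.4572871 , 0.2217578 , 0.37115548])}
top {'fx': 493.21933819333947, 'fy': 493.21933819333947, 'cx': 255.70305905826325, 'cy': 191.05399125453525, 'xyz': array([ 0.30768519, -0.12782143,  1.69810209]), 'rotation': array([-0.70156162, -0.05118899,  0.04884851,  0.7090873 ])}
{'time_s': 0.1, 'joints': array([ 0.99189604,  0.47772097,  0.02233618,  1.55628831, -0.01149732,
        1.10929969, -0.08311064]), 'qvel': array([ 0.00078799, -0.0004812 ,  0.00022349, -0.00320261, -0.00031207,
        0.00142447, -0.00122495]), 'tau': array([ 3.66397784e-03, -5.97762966e+01,  1.61341757e+00, -2.81953096e+01,
        1.28467963e-02,  5.04864554e-03, -2.81260020e-05]), 'position': array([ 0.30595491, -0.60113022,  0.23844757]), 'ee_rot': array([-7.56926047e-04,  9.72418805e-01,  2.33240298e-01, -2.40204463e-04]), 'ft_force': array([ 0.17093151, -0.54183191, -0.51658896]), 'moment': array([-0.0005561 ,  0.00712335, -0.00299967]), 'gripper_width': 0.0854757952580726}
```

View pics/side0.png

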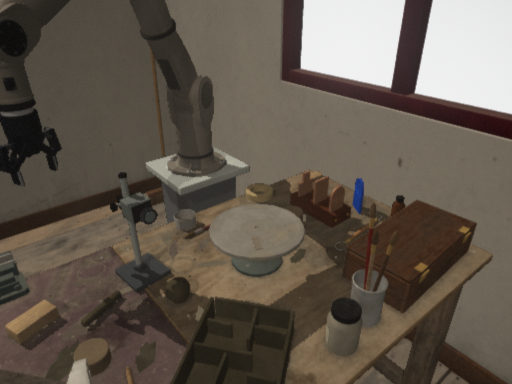

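View pics/top0.png

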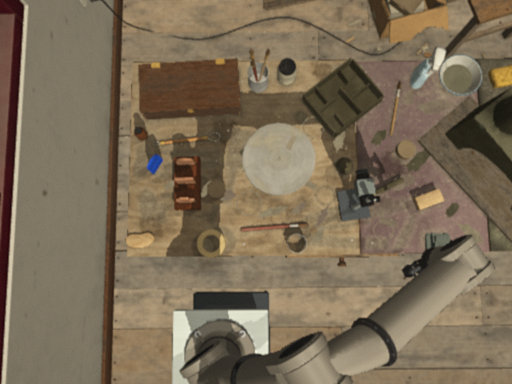

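The top view shows the rack at about (186,182), the camera stand at (355,195) and the blue look-alike at (155,163). The side view shows the rack at about (320,198), the stand at (140,230) and the blue look-alike at (359,195). Next I'll enlarge the rack and the stand.

Run:
```python
import cv2,numpy as np
s=cv2.imread("pics/side0.png");t=cv2.imread("pics/top0.png")
a=cv2.resize(s[165:235,280:370],None,fx=8,fy=8,interpolation=cv2.INTER_CUBIC)
cv2.imwrite("pics/c1.png",np.clip(a*1.6,0,255))
b=cv2.resize(t[145:220,160:215],None,fx=7,fy=7,interpolation=cv2.INTER_CUBIC)
c=cv2.resize(t[160:230,325:380],None,fx=7,fy=7,interpolation=cv2.INTER_CUBIC)
b=cv2.copyMakeBorder(b,0,525-b.shape[0],0,0,0);c=cv2.copyMakeBorder(c,0,525-c.shape[0],0,0,0)
cv2.imwrite("pics/c2.png",np.clip(np.hstack([b,c])*1.6,0,255))
d=cv2.resize(s[165:295,105:180],None,fx=4.5,fy=4.5,interpolation=cv2.INTER_CUBIC)
cv2.imwrite("pics/c3.png",np.clip(d*1.5,0,255))
```

```text
[ WARN:0@0.064] global loadsave.cpp:1063 imwrite_ Unsupported depth image for selected encoder is fallbacked to CV_8U.
```

View pics/c1.png

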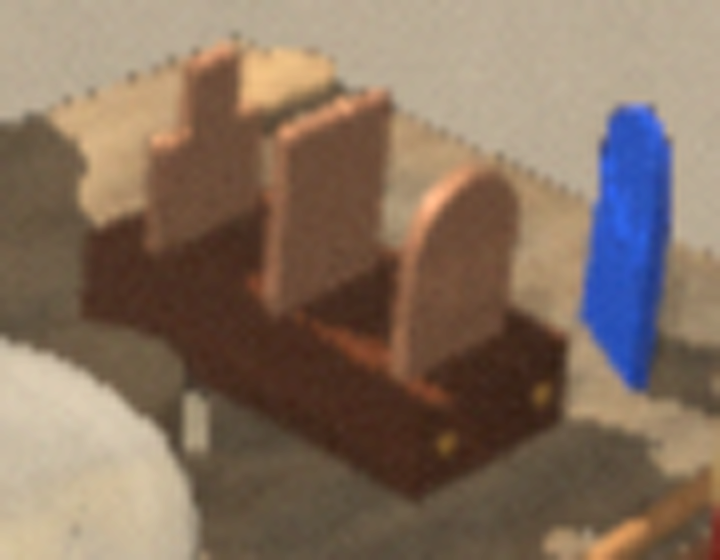

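View pics/c2.png

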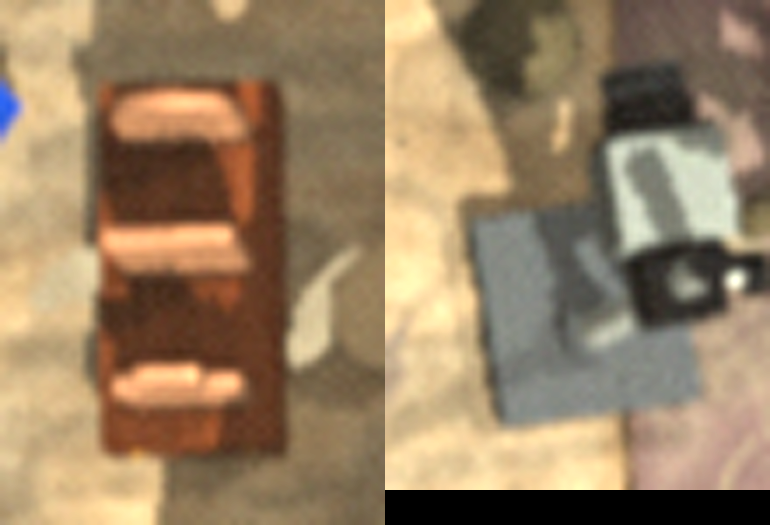

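View pics/c3.png

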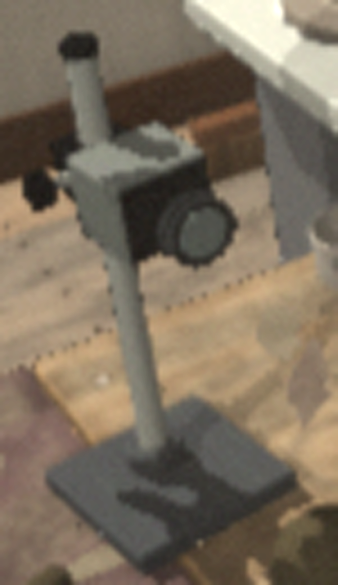

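Three candidates stand in the rack in the side view: stepped (305,186), square (321,191) and round-arched (337,198). There is also a blue arched look-alike at (359,195). The clay arched tile at the far end (+x) of the rack is the one meant. It is terracotta, in a slot and has a half-round top; in the top view it is at about (185,161). The camera looks roughly along +x, with its lens at side (150.6,217).

```bash
cat > h.py <<'E'
import numpy as np
from bench import ctrl
from scipy.spatial.transform import Rotation as R
def cam(n):
    m=ctrl.camera_model(n);w,x,y,z=m["rotation"];return m,R.from_quat([x,y,z,w]).as_matrix()
def ray(n,p):
    m,r=cam(n);d=r@np.array([(p[0]-m["cx"])/m["fx"],-(p[1]-m["cy"])/m["fy"],-1]);return m["xyz"],d/np.linalg.norm(d)
def plane(n,p,z):
    o,d=ray(n,p);return o+d*(z-o[2])/d[2]
def proj(n,P):
    m,r=cam(n);c=r.T@(np.asarray(P)-m["xyz"]);return np.round([m["cx"]-m["fx"]*c[0]/c[2],m["cy"]+m["fy"]*c[1]/c[2]],1)
def tri(ps,pt):
    a,u=ray("side",ps);b,v=ray("top",pt);k=np.linalg.lstsq(np.c_[u,-v],b-a,rcond=None)[0]
    p,q=a+k[0]*u,b+k[1]*v;return (p+q)/2,np.linalg.norm(p-q)
E
python3 - <<'E'
from h import *
np.set_printoptions(precision=4,suppress=True)
import cv2
T=lambda x,y:(160+(x+.5)/7-.5,145+(y+.5)/7-.5)
C=lambda x,y:(325+(x-385+.5)/7-.5,160+(y+.5)/7-.5)
S=lambda x,y:(280+(x+.5)/8-.5,165+(y+.5)/8-.5)
D=lambda x,y:(105+(x+.5)/4.5-.5,165+(y+.5)/4.5-.5)
print("rack top FL,NL", plane("top",T(97,82),.044),plane("top",T(103,455),.044))
print("rack base FR,NR",plane("top",T(286,82),0),plane("top",T(288,455),0))
print("rack side: FR base,top R near, FL top", plane("side",S(415,498),0),plane("side",S(415,455),.044),plane("side",S(565,345),.044),plane("side",S(82,235),.044))
print("apex",tri(S(485,165),T(168,95)))
print("square top R,L",tri(S(280,130),T(235,232)),tri(S(385,92),T(103,232)))
print("stand base corners z.014",*[plane("top",C(*p),.014) for p in((472,215),(500,425),(703,397))])
print("stand side base z.014",*[plane("side",D(*p),.014) for p in((190,397),(298,475),(150,562),(47,482))])
print("lens",tri(D(207,235),C(645,65)),"post top",tri(D(77,40),C(690,280)))
for z in(.185,.21,.235):print("lens ray",z,plane("side",D(207,235),z))
print("lens top edges z~.225",plane("top",C(605,68),.21),plane("top",C(685,62),.21))
t=cv2.imread("pics/top0.png");h=cv2.cvtColor(t,cv2.COLOR_BGR2HSV)
print("hsv plate",h[205,345],"tile",h[160,185],"rack",h[170,180], h[205,190],"table",h[215,300])
E
```

```text
rack top FL,NL [0.6668 0.1569 0.044 ] [0.4834 0.1516 0.044 ]
rack base FR,NR [0.6753 0.0695 0.    ] [0.4871 0.0675 0.    ]
rack side: FR base,top R near, FL top [0.6628 0.0769 0.    ] [0.6858 0.0452 0.044 ] [0.6702 0.1482 0.044 ] [0.4893 0.0647 0.044 ]
apex (array([0.6458, 0.1128, 0.123 ]), np.float64(0.007342476169965662))
square top R,L (array([0.5786, 0.0789, 0.1226]), np.float64(0.0011052691662614919)) (array([0.5788, 0.1396, 0.12  ]), np.float64(0.001472425559748936))
stand base corners z.014 [ 0.5474 -0.4038  0.014 ] [ 0.4437 -0.4139  0.014 ] [ 0.4563 -0.5136  0.014 ]
stand side base z.014 [ 0.4464 -0.4201  0.014 ] [ 0.5515 -0.4036  0.014 ] [ 0.5653 -0.4976  0.014 ] [ 0.468  -0.5158  0.014 ]
lens (array([ 0.586 , -0.4482,  0.2083]), np.float64(0.00371404939534273)) post top (array([ 0.481 , -0.4535,  0.2747]), np.float64(0.006174356707460712))
lens ray 0.185 [ 0.5508 -0.433   0.185 ]
lens ray 0.21 [ 0.5898 -0.4477  0.21  ]
lens ray 0.235 [ 0.6288 -0.4623  0.235 ]
lens top edges z~.225 [ 0.5838 -0.432   0.21  ] [ 0.5861 -0.4671  0.21  ]
hsv plate [54 14 89] tile [ 13 133 173] rack [  8 139  46] [ 10 185  98] table [ 18  99 129]
```

```bash
cat >> h.py <<'E'
def goto(P,psi,st=None):
    """shift (mm) and turn (deg) in tool axes to TCP P, tool z down, tool y at world angle psi deg"""
    s=st or ctrl.get_state();w,x,y,z=s["ee_rot"];r=R.from_quat([x,y,z,w])
    a=np.radians(psi);Y=np.array([np.cos(a),np.sin(a),0]);Z=np.array([0,0,-1.]);t=R.from_matrix(np.c_[np.cross(Y,Z),Y,Z])
    return np.round(r.inv().apply(np.asarray(P)-s["position"])*1000,1),np.round((r.inv()*t).as_rotvec(degrees=True),2)
E
python3 - <<'E'
from h import *
print(goto([.643,.111,.42],1))
E
```

```text
(array([ 623.4, -482. , -180.9]), array([-8.000e-02, -4.000e-02, -6.402e+01]))
```

{"op": "apply_moves", "data": {"series": "0 0 -20 0 0 0 0; 0 0 -50 0 0 0 0; 0 0 -85 0 0 0 0; 0 0 -120 0 0 0 0; 0 0 -155 0 0 0 0; 12 -10 -175 0 0 -1 0; 35 -27 -181 0 0 -4 0; 62 -48 -181 0 0 -7 0; 93 -72 -181 0 0 -10 0; 124 -96 -181 0 0 -13 0; 155 -120 -181 0 0 -16 0; 187 -145 -181 0 0 -19 0"}}

```text
time_s: 1.1
position: [0.4072, -0.3858, 0.4199]
ee_rot: [-0.0, 0.92, 0.391, -0.0]
ft_force: [1.2, -0.4, 0.2]
gripper_width: 0.0427
```

Run:
```python
from h import *
s=ctrl.get_state();print(s["position"],s["joints"]);print(goto([.643,.111,.42],1))
```

```text
[ 0.40717654 -0.38584425  0.41994058] [ 0.75720818  0.17724138 -0.13024243  1.56672908  0.02354309  1.39967183
 -0.14145145]
(array([ 5.215e+02, -1.747e+02, -2.000e-01]), array([-3.000e-02,  1.000e-02, -4.491e+01]))
```

{"op": "apply_moves", "data": {"series": "34 -11 0 0 0 -3 0; 70 -23 0 0 0 -6 0; 106 -35 0 0 0 -9 0; 142 -48 0 0 0 -12 0; 178 -60 0 0 0 -15 0; 214 -72 0 0 0 -18 0; 250 -84 0 0 0 -21 0; 286 -96 0 0 0 -25 0; 322 -108 0 0 0 -28 0; 356 -119 0 0 0 -31 0; 388 -130 0 0 0 -34 0; 415 -139 0 0 0 -36 0"}}

```text
time_s: 2.1
position: [0.5959, 0.0103, 0.4199]
ee_rot: [-0.0, 0.753, 0.658, -0.0]
ft_force: [-0.4, -1.1, 0.1]
gripper_width: 0.0427
```

Run:
```python
from h import *
print(goto([.643,.111,.25],1))
import cv2
s=ctrl.capture("side");t=ctrl.capture("top");cv2.imwrite("pics/s1.png",s);cv2.imwrite("pics/t1.png",t)
d=cv2.resize(s[160:300,100:185],None,fx=4,fy=4,interpolation=cv2.INTER_CUBIC)
c=cv2.resize(t[160:230,330:385],None,fx=8,fy=8,interpolation=cv2.INTER_CUBIC)
cv2.imwrite("pics/c4.png",np.clip(np.hstack([d,c]).astype(float)*1.6,0,255).astype(np.uint8))
```

```text
(array([106.1,  33.2, 169.9]), array([-0.04, -0.04, -8.77]))
```

View pics/c4.png

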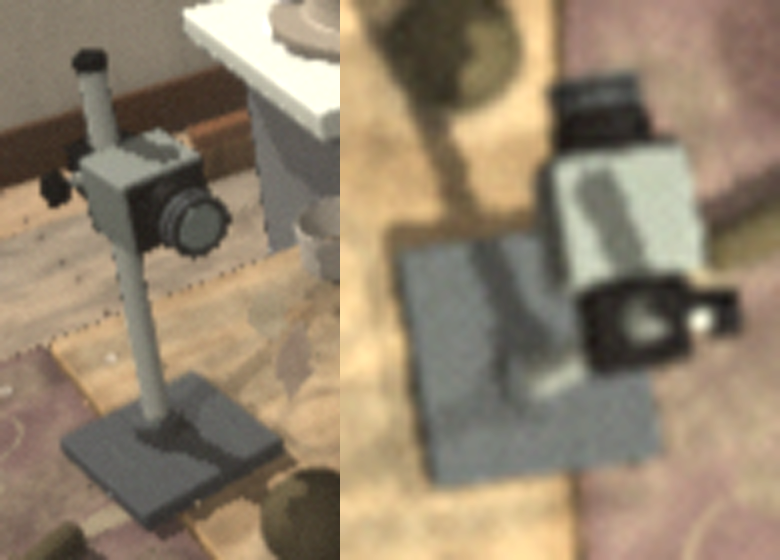

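The picture shows the stand unobstructed. The lens disc is at about (150,216) in the side view. In the top view the lens front is at about (359.7,169) and the plate corners at (338,192), (342,221) and (370,217). I'll fit the edges precisely.

```bash
cat >> h.py <<'E'
import cv2
def edge(img,a,b,w=4):
    """refine line a-b (px) by the steepest brightness step across it; returns end points"""
    a,b=np.array(a,float),np.array(b,float);u=(b-a)/np.linalg.norm(b-a);n=np.array([-u[1],u[0]])
    k=np.arange(-w,w+.01,.1);pts=[]
    g=cv2.GaussianBlur(img,(0,0),.7).astype(np.float32)
    for f in np.linspace(.1,.9,30):
        q=a+f*(b-a)+k[:,None]*n;v=cv2.remap(g,q[:,0].astype(np.float32),q[:,1].astype(np.float32),cv2.INTER_LINEAR).reshape(len(k),-1)
        G=np.abs(np.gradient(v,axis=0)).sum(1);pts.append(q[np.argmax(G)])
    vx,vy,x,y=cv2.fitLine(np.array(pts,np.float32),cv2.DIST_HUBER,0,.01,.01).ravel()
    l=np.array([x,y]);d=np.array([vx,vy]);res=np.median(np.abs((np.array(pts)-l)@np.array([-vy,vx])))
    return l+d*((a-l)@d),l+d*((b-l)@d),round(float(res),2)
E
python3 - <<'E'
from h import *
np.set_printoptions(precision=4,suppress=True)
s=cv2.imread("pics/s1.png");t=cv2.imread("pics/t1.png")
C=lambda x,y:(330+(x-340+.5)/8-.5,160+(y+.5)/8-.5)
D=lambda x,y:(100+(x+.5)/4-.5,160+(y+.5)/4-.5)
def go(nm,n,a,b,z,perp):
    p,q,r=edge(t if n=="top" else s,a,b,2.5);P,Q=plane(n,p,z),plane(n,q,z);d=(Q-P)
    ang=np.degrees(np.arctan2(d[1],d[0]))+(90 if perp else 0);print(nm,n,P[:2],Q[:2],"yaw",round((ang+90)%180-90,2),"res",r)
go("plate+y","top",C(403,265),C(433,475),0,0)
go("plate back","top",C(445,484),C(655,456),0,1)
go("head+y","top",C(560,155),C(580,283),.23,0)
go("head-y","top",C(690,142),C(705,275),.23,0)
go("head front","top",C(562,150),C(685,142),.23,1)
go("head back","top",C(585,284),C(700,272),.23,1)
go("plate back","side",D(70,437),D(190,374),.014,1)
go("plate+y","side",D(203,376),D(282,434),.014,0)
go("plate-y base","side",D(67,450),D(145,522),0,0)
go("plate front base","side",D(155,524),D(280,452),0,1)
go("head top -y","side",D(82,158),D(127,188),.231,0)
go("head top front","side",D(133,189),D(196,158),.231,1)
# lens disc in side
c=cv2.cvtColor(s,cv2.COLOR_BGR2GRAY)
print(tri(D(203,223),C(598,83)), [plane("side",D(203,223),z) for z in(.2,.21,.22)])
E
```

```text
plate+y top [ 0.54   -0.4006] [ 0.4486 -0.4114] yaw 6.79 res 0.19
plate back top [ 0.4425 -0.4225] [ 0.4544 -0.5133] yaw 7.46 res 0.35
head+y top [ 0.5499 -0.4263] [ 0.5014 -0.4336] yaw 8.62 res 0.19
head-y top [ 0.5544 -0.4762] [ 0.5045 -0.4836] yaw 8.37 res 0.19
head front top [ 0.5512 -0.4308] [ 0.5525 -0.4772] yaw 1.53 res 0.17
head back top [ 0.5025 -0.4373] [ 0.5069 -0.4806] yaw 5.81 res 0.12
plate back side [ 0.4518 -0.5065] [ 0.4472 -0.4199] yaw 3.05 res 0.22
plate+y side [ 0.4554 -0.4138] [ 0.5434 -0.4015] yaw 7.97 res 0.28
plate-y base side [ 0.4565 -0.5134] [ 0.5507 -0.5016] yaw 7.08 res 0.19
plate front base side [ 0.5444 -0.4927] [ 0.5382 -0.4032] yaw 3.95 res 0.85
head top -y side [ 0.5151 -0.4837] [ 0.5617 -0.4773] yaw 7.91 res 0.22
head top front side [ 0.5562 -0.4709] [ 0.5523 -0.4314] yaw 5.57 res 0.15
(array([ 0.5826, -0.4475,  0.21  ]), np.float64(0.004821459726459618)) [array([ 0.5682, -0.4395,  0.2   ]), array([ 0.584 , -0.4455,  0.21  ]), array([ 0.5997, -0.4514,  0.22  ])]
```

Run:
```python
from h import *
np.set_printoptions(precision=4,suppress=True)
s=cv2.imread("pics/side0.png");t=cv2.imread("pics/top0.png")
T=lambda x,y:(160+(x+.5)/7-.5,145+(y+.5)/7-.5)
S=lambda x,y:(280+(x+.5)/8-.5,165+(y+.5)/8-.5)
def go(nm,n,a,b,z,perp):
    p,q,r=edge(t if n=="top" else s,a,b,1.5);P,Q=plane(n,p,z),plane(n,q,z);d=(Q-P)
    ang=np.degrees(np.arctan2(d[1],d[0]))+(90 if perp else 0);print(nm,n,P[:2],Q[:2],"yaw",round((ang+90)%180-90,2),"res",r)
go("rack+y top","top",T(98,90),T(103,445),.044,0)
go("rack-y base","top",T(286,90),T(288,445),0,0)
go("rack near","top",T(110,455),T(280,455),.044,1)
go("rack far","top",T(110,81),T(275,81),.044,1)
go("rack-y base","side",S(200,385),S(410,495),0,0)
go("rack far base","side",S(420,495),S(560,425),0,1)
go("round top far edge","top",T(135,90),T(215,90),.117,1)
go("square top far edge","top",T(110,226),T(225,226),.12,1)
go("square top near side","side",S(282,130),S(385,92),.12,1)
go("round foot near","side",S(405,380),S(500,330),.044,1)
go("square foot","side",S(275,315),S(380,265),.044,1)
print("tile -y edge foot/shoulder side",plane("side",S(393,375),.044),"shoulder",[plane("side",S(415,215),z) for z in(.08,.09)])
for x in(.637,.641,.645):print(x,"apex proj",proj("side",[x,.111,.12]),proj("top",[x,.111,.12]),"foot",proj("side",[x+.004,.081,.044]),proj("top",[x-.004,.081,.044]))
print("seen apex side",S(485,165),"foot",S(400,380))
print(goto([.643,.111,.25],1))
```

```text
rack+y top top [0.6626 0.1616] [0.4883 0.1507] yaw 3.59 res 0.45
rack-y base top [0.6712 0.0688] [0.4921 0.0668] yaw 0.63 res 0.1
rack near top [0.4861 0.1481] [0.4797 0.0665] yaw -4.48 res 0.18
rack far top [0.6607 0.1501] [0.664  0.0697] yaw 2.37 res 0.25
rack-y base side [0.5527 0.0731] [0.6616 0.0743] yaw 0.61 res 0.18
rack far base side [0.6661 0.0779] [0.6621 0.1615] yaw 2.76 res 0.17
round top far edge top [0.6476 0.1265] [0.6472 0.0891] yaw -0.64 res 0.0
square top far edge top [0.5796 0.1366] [0.5847 0.0839] yaw 5.48 res 0.2
square top near side side [0.5828 0.079 ] [0.5823 0.1359] yaw 0.55 res 0.1
round foot near side [0.6476 0.0822] [0.6488 0.1364] yaw -1.35 res 0.18
square foot side [0.585  0.0782] [0.5822 0.1407] yaw 2.55 res 0.07
tile -y edge foot/shoulder side [0.6434 0.0807 0.044 ] shoulder [array([0.6062, 0.1302, 0.08  ]), array([0.618 , 0.1156, 0.09  ])]
0.637 apex proj [336.1 185.4] [183.4 160.2] foot [328.2 211.1] [195.5 165.8]
0.641 apex proj [337.2 185.9] [183.4 159. ] foot [329.2 211.6] [195.5 164.6]
0.645 apex proj [338.2 186.4] [183.5 157.8] foot [330.2 212.1] [195.5 163.5]
seen apex side (340.1875, 185.1875) foot (329.5625, 212.0625)
(array([102. ,  34.1, 169.7]), array([-0.07, -0.19, -8.48]))
```

{"op": "apply_moves", "data": {"series": "20 7 10 0 0 -2 0; 45 15 30 0 0 -4 0; 70 23 55 0 0 -6 0; 90 30 85 0 0 -8 0; 100 33 115 0 0 -8.5 0; 102 34 140 0 0 -8.5 0; 102 34 158 0 0 -8.5 0; 102 34 170 0 0 -8.5 0; 102 34 170 0 0 -8.5 0; 102 34 170 0 0 -8.5 0"}}

```text
time_s: 3.03
position: [0.6435, 0.1029, 0.2504]
ee_rot: [-0.0, 0.705, 0.71, -0.0]
ft_force: [-0.4, 0.0, 0.4]
gripper_width: 0.0426
```

Run:
```python
from h import *
print(ctrl.get_state()["position"],goto([.643,.111,.084],1))
s=ctrl.capture("side");t=ctrl.capture("top")
cv2.imwrite("pics/s2.png",s);cv2.imwrite("pics/t2.png",t)
d=cv2.resize(s[130:240,275:375],None,fx=5,fy=5,interpolation=cv2.INTER_CUBIC)
cv2.imwrite("pics/c5.png",np.clip(d*1.6,0,255).astype(np.uint8))
```

```text
[0.64347033 0.10286662 0.25036668] (array([  8.2,  -0.3, 166.4]), array([-0.03,  0.02, -0.59]))
```

View pics/c5.png

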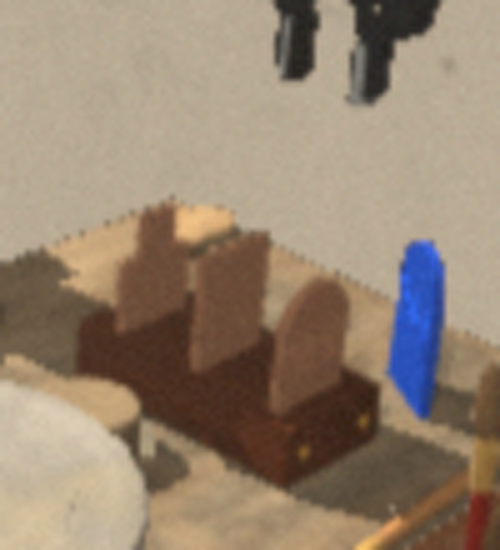

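The fingers (side view, about (333,144) and (349,148)) hang straight above the arched tile (336,198). All three tiles are still in place. Now I'll descend.

{"op": "apply_moves", "data": {"series": "4 0 20 0 0 0 0; 8 0 45 0 0 -0.6 0; 8 0 70 0 0 -0.6 0; 8 0 95 0 0 -0.6 0; 8 0 115 0 0 -0.6 0; 8 0 130 0 0 -0.6 0; 8 0 142 0 0 -0.6 0; 8 0 152 0 0 -0.6 0; 8 0 160 0 0 -0.6 0; 8 0 166 0 0 -0.6 0; 8 0 166 0 0 -0.6 0; 8 0 166 0 0 -0.6 0"}}

```text
time_s: 4.13
position: [0.6437, 0.1118, 0.0847]
ee_rot: [0.0, 0.7, 0.714, 0.0]
ft_force: [-0.1, 0.2, -0.0]
gripper_width: 0.0424
```

Run:
```python
from h import *
print(ctrl.get_state()["position"],goto([.643,.111,.084],1))
s=ctrl.capture("side")
d=cv2.resize(s[150:240,275:375],None,fx=6,fy=6,interpolation=cv2.INTER_CUBIC)
cv2.imwrite("pics/c6.png",np.clip(d*1.6,0,255).astype(np.uint8))
```

```text
[0.64368325 0.11179258 0.08466086] (array([-0.8, -0.7,  0.7]), array([ 0.03, -0.01,  0.07]))
```

View pics/c6.png

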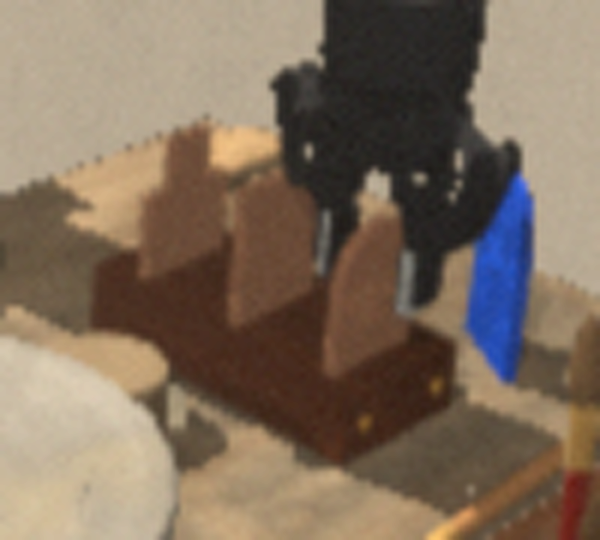

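The fingers straddle the arched tile (crop (365,280)); the near finger is clear of the square tile. Closing.

{"op": "apply_moves", "data": {"series": "0 0 0 0 0 0 0.3; 0 0 0 0 0 0 0.5; 0 0 0 0 0 0 0.6; 0 0 0 0 0 0 0.7; 0 0 0 0 0 0 0.8; 0 0 0 0 0 0 1; 0 0 0 0 0 0 1; 0 0 0 0 0 0 1; 0 0 0 0 0 0 1; 0 0 0 0 0 0 1"}}

```text
time_s: 5.02
position: [0.6435, 0.1118, 0.0846]
ee_rot: [0.0, 0.7, 0.714, 0.0]
ft_force: [-0.4, -0.4, 4.1]
gripper_width: 0.0071
```

{"op": "apply_moves", "data": {"series": "0 0 -4 0 0 0 1; 0 0 -10 0 0 0 1; 0 0 -17 0 0 0 1; 0 0 -25 0 0 0 1; 0 0 -34 0 0 0 1; 0 0 -45 0 0 0 1; 0 0 -58 0 0 0 1; 0 0 -75 0 0 0 1; 0 0 -95 0 0 0 1; 0 0 -115 0 0 0 1; 0 0 -130 0 0 0 1; 0 0 -140 0 0 0 1"}}

```text
time_s: 6.02
position: [0.6442, 0.1121, 0.2276]
ee_rot: [0.001, 0.7, 0.714, 0.001]
ft_force: [-0.2, -0.1, -0.2]
gripper_width: 0.0073
```

Run:
```python
from h import *
s=ctrl.get_state();print(s["position"],s["ft_force"],s["gripper_width"],goto([.704,-.4325,.33],7))
im=ctrl.capture("side");t=ctrl.capture("top");cv2.imwrite("pics/s3.png",im);cv2.imwrite("pics/t3.png",t)
d=cv2.resize(im[100:240,275:375],None,fx=4,fy=4,interpolation=cv2.INTER_CUBIC)
c=cv2.resize(t[135:215,150:210],None,fx=6,fy=6,interpolation=cv2.INTER_CUBIC);c=cv2.copyMakeBorder(c,0,80,0,0,0)
cv2.imwrite("pics/c7.png",np.clip(np.hstack([d,c]).astype(float)*1.6,0,255).astype(np.uint8))
```

```text
[0.64421331 0.11212838 0.22758552] [-0.16207896 -0.14283411 -0.24830599] 0.007301101362670175 (array([-545.6,   49.9, -102.6]), array([ 0.2 , -0.03, -5.93]))
```

View pics/c7.png

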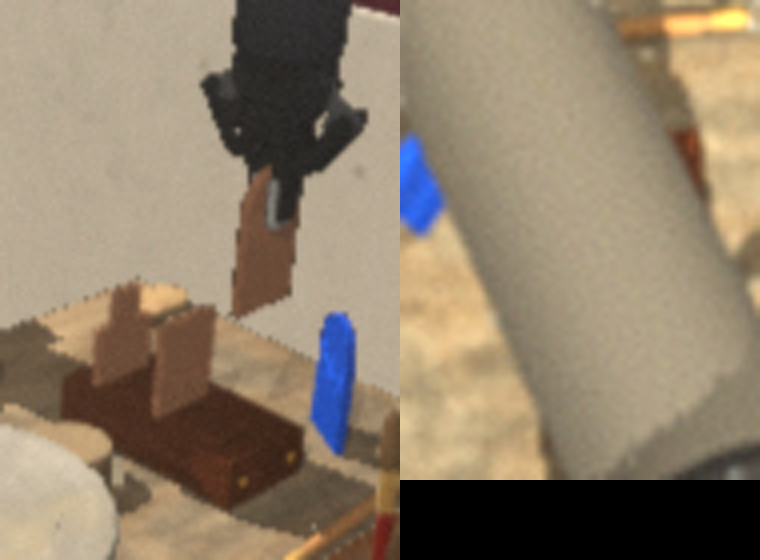

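The arched tile is clear of its slot: its bottom corners are at side (333.2,178.2) and (347.5,173). The other two tiles and the blue one are unmoved. Carrying it over high.

{"op": "apply_moves", "data": {"series": "-5 0 -10 0 0 0 1; -15 1 -30 0 0 0 1; -35 3 -50 0 0 0 1; -60 5 -75 0 0 -0.5 1; -90 8 -95 0 0 -1 1; -122 11 -102 0 0 -1.3 1; -155 14 -102 0 0 -1.7 1; -188 17 -102 0 0 -2 1; -221 20 -102 0 0 -2.4 1; -254 23 -102 0 0 -2.8 1; -285 26 -102 0 0 -3 1; -310 28 -102 0 0 -3.3 1"}}

```text
time_s: 7.12
position: [0.6763, -0.2016, 0.3252]
ee_rot: [-0.001, 0.68, 0.733, -0.001]
ft_force: [1.6, 0.6, -2.3]
gripper_width: 0.0073
```

Run:
```python
from h import *
np.set_printoptions(precision=4,suppress=True)
s=ctrl.get_state();print(s["position"],s["joints"],s["gripper_width"],goto([.704,-.4325,.33],7))
im=cv2.imread("pics/s3.png")
D=lambda x,y:(275+(x+.5)/4-.5,100+(y+.5)/4-.5)
for z in(.148,.153,.158):print(z,plane("side",D(233,315),z),plane("side",D(290,294),z))
p,q,r=edge(im,D(240,310),D(287,295),1.5);a,b=plane("side",p,.153),plane("side",q,.153);print(a,b,r)
```

```text
[ 0.6763 -0.2016  0.3252] [ 0.4854  0.5118 -0.4425  1.3385  0.2182  1.3411  0.1165] 0.0072610686310557206 (array([-232.3,   10.6,   -4.7]), array([-0.14,  0.03, -2.76]))
0.148 [0.6354 0.0946 0.148 ] [0.6389 0.1543 0.148 ]
0.153 [0.6418 0.0866 0.153 ] [0.6453 0.1457 0.153 ]
0.158 [0.6482 0.0787 0.158 ] [0.6516 0.1372 0.158 ]
[0.6469 0.091  0.153 ] [0.6468 0.1412 0.153 ] 0.15
```

{"op": "apply_moves", "data": {"series": "-25 1 -5 0 0 -0.3 1; -52 3 -5 0 0 -0.6 1; -80 4 -5 0 0 -1 1; -108 5 -5 0 0 -1.3 1; -135 6 -5 0 0 -1.7 1; -160 8 -5 0 0 -2 1; -182 9 -5 0 0 -2.3 1; -202 10 -5 0 0 -2.6 1; -218 10.5 -5 0 0 -2.8 1; -228 10.5 -5 0 0 -2.8 1; -232 10.5 -5 0 0 -2.8 1; -232 10.5 -5 0 0 -2.8 1"}}

```text
time_s: 8.12
position: [0.7048, -0.4291, 0.3303]
ee_rot: [-0.001, 0.662, 0.75, -0.0]
ft_force: [-0.3, 0.0, -1.4]
gripper_width: 0.0072
```

Run:
```python
from h import *
ctrl.capture("side")
s=ctrl.get_state();print(s["position"],s["gripper_width"],goto([.704,-.4325,.230],7))
```

```text
[ 0.70524534 -0.42770376  0.33072721] 0.007323779054785588 (array([ -4.7,  -1.8, 100.7]), array([-0.04, -0.07,  0.18]))
```

{"op": "apply_moves", "data": {"series": "0 0 5 0 0 0 1; -2 -1 15 0 0 0 1; -4 -2 28 0 0 0 1; -5 -2 42 0 0 0 1; -5 -2 56 0 0 0.2 1; -5 -2 69 0 0 0.2 1; -5 -2 80 0 0 0.2 1; -5 -2 89 0 0 0.2 1; -5 -2 95 0 0 0.2 1; -5 -2 99 0 0 0.2 1; -5 -2 101 0 0 0.2 1; -5 -2 101 0 0 0.2 1"}}

```text
time_s: 9.17
position: [0.7041, -0.4335, 0.2303]
ee_rot: [0.0, 0.663, 0.749, 0.0]
ft_force: [0.3, 1.1, -1.5]
gripper_width: 0.0074
```

Run:
```python
from h import *
im=ctrl.capture("side");t=ctrl.capture("top");cv2.imwrite("pics/s4.png",im);cv2.imwrite("pics/t4.png",t)
s=ctrl.get_state();print(s["position"],s["gripper_width"],s["ft_force"],goto([.704,-.4325,.230],7))
d=cv2.resize(im[160:300,80:180],None,fx=4,fy=4,interpolation=cv2.INTER_CUBIC)
c=cv2.resize(t[110:230,320:400],None,fx=4.6667,fy=4.6667,interpolation=cv2.INTER_CUBIC)
print(d.shape,c.shape)
cv2.imwrite("pics/c8.png",np.clip(np.hstack([d,c[:560]]).astype(float)*1.6,0,255).astype(np.uint8))
```

```text
[ 0.70433228 -0.4335588   0.23110801] 0.0069169605688305805 [ 0.47766134 -0.35327226 -0.03468995] (array([ 1.1, -0.2,  1.1]), array([ 0.06,  0.04, -0.03]))
(560, 400, 3) (560, 373, 3)
```

View pics/c8.png

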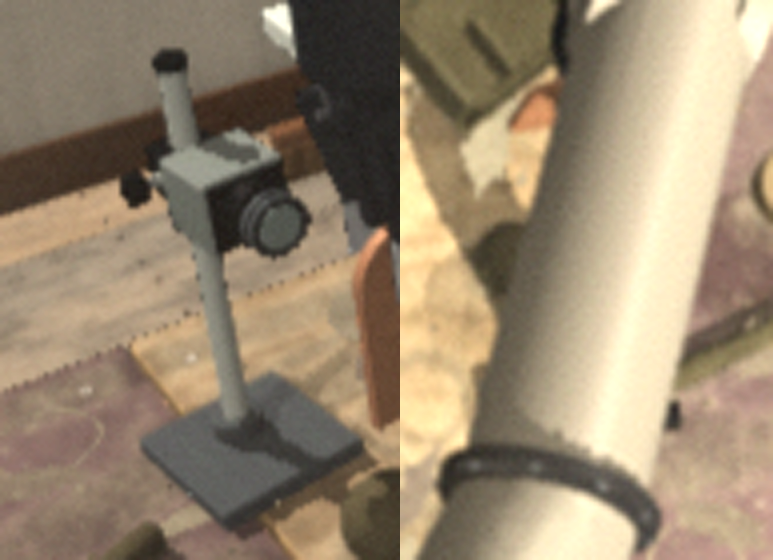

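The tile hangs clear in front of the lens (side, around (175,240)). The stand is untouched. The forearm hides the top view, so I'll check the tile in the side view only.

Run:
```python
import cv2,numpy as np
im=cv2.imread("pics/s4.png")
d=cv2.resize(im[190:290,130:220],None,fx=6,fy=6,interpolation=cv2.INTER_CUBIC)
cv2.imwrite("pics/c9.png",np.clip(d*1.6,0,255).astype(np.uint8))
```

```text
(no output)
```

View pics/c9.png

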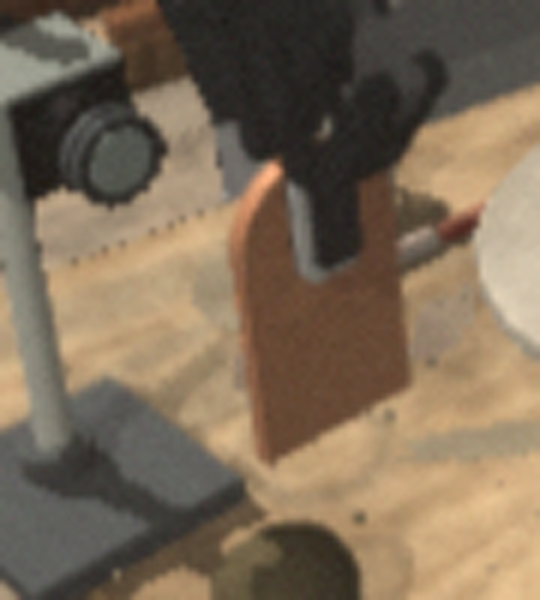

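Run:
```python
from h import *
np.set_printoptions(precision=4,suppress=True)
D=lambda x,y:np.round((130+(x+.5)/6-.5,190+(y+.5)/6-.5),1)
s=ctrl.get_state();p=s["position"];w,x,y,z=s["ee_rot"];print(p,R.from_quat([x,y,z,w]).as_matrix().round(4))
a=np.radians(7);n=np.array([np.cos(a),np.sin(a),0]);v=np.array([-n[1],n[0],0])
m=p-[0,0,.0197]
for nm,off,seen in(("far -y bottom",.004*n-.03*v-[0,0,.055],D(272,465)),("far +y bottom",.004*n+.03*v-[0,0,.055],D(410,383)),("near -y bottom",-.004*n-.03*v-[0,0,.055],D(258,455)),("far -y shoulder",.004*n-.03*v+[0,0,.025],D(247,255)),("near -y shoulder",-.004*n-.03*v+[0,0,.025],D(232,240)),("far +y at +.02",.004*n+.03*v+[0,0,.025],D(395,185))):
    print(nm,"pred",proj("side",m+off),"seen",seen)
im=cv2.imread("pics/s4.png")
q=edge(im,D(277,462),D(406,385),1.5);A,B=[plane("side",k,m[2]-.055) for k in q[:2]];d=B-A
print("bottom edge yaw",np.degrees(np.arctan2(-d[0],d[1])),A,B,q[2])
print("lens pred",proj("side",[.585,-.447,.2105]),"seen",D(122,160),"post pred",proj("side",[.4907,-.4586,.014]),"seen",D(55,450))
print("plate +y back corner z.014 pred",proj("side",[.4907-.045,-.4586,.014]))
```

```text
[ 0.7043 -0.4336  0.2311] [[-0.1213  0.9926  0.0011]
 [ 0.9926  0.1213 -0.0005]
 [-0.0006  0.001  -1.    ]]
far -y bottom pred [174.2 267.8] seen [174.9 267.1]
far +y bottom pred [198.1 254.3] seen [197.9 253.4]
near -y bottom pred [171.8 266. ] seen [172.6 265.4]
far -y shoulder pred [169.6 234.6] seen [170.8 232.1]
near -y shoulder pred [167.2 232.9] seen [168.2 229.6]
far +y at +.02 pred [195. 222.] seen [195.4 220.4]
bottom edge yaw 7.664346671281545 [ 0.7104 -0.4585  0.1564] [ 0.7031 -0.4042  0.1564] 0.1
lens pred [149.9 215.6] seen [149.9 216.2] post pred [140.3 267. ] seen [138.8 264.6]
plate +y back corner z.014 pred [133.1 258.4]
```

Predicted and seen tile corners agree to about 1 px. The tile is upright, with its face at about 7.7° against the 7° lens axis. It sits 1–2 mm high relative to the lens, so I'll make a small trim and hold.

{"op": "apply_moves", "data": {"series": "0.2 -0.5 0.5 0 0 0 1; 0.5 -1 1 0 0 0 1; 0.5 -1.5 1.7 0 0 0 1; 0.5 -1.5 1.7 0 0 0 1; 0.5 -1.5 1.7 0 0 0 1; 0.5 -1.5 1.7 0 0 0 1; 0.5 -1.5 1.7 0 0 0 1; 0.5 -1.5 1.7 0 0 0 1; 0.5 -1.5 1.7 0 0 0 1; 0.5 -1.5 1.7 0 0 0 1"}}

```text
time_s: 10.1
position: [0.7025, -0.4331, 0.2286]
ee_rot: [0.0, 0.663, 0.749, 0.0]
ft_force: [0.8, 0.1, -1.0]
gripper_width: 0.0072
```

Run:
```python
from h import *
im=ctrl.capture("side");s=ctrl.get_state();print(s["position"],s["gripper_width"],s["ft_force"],abs(s["qvel"]).max())
print(goto([.7026,-.433,.2293],7))
d=lambda a,b:cv2.absdiff(a,b)
o=cv2.imread("pics/s1.png");print("change in stand region",d(im,o)[190:225,115:160].mean(),"rack tiles",d(im,cv2.imread("pics/s3.png"))[178:205,298:328].mean())
print(ctrl.job_done())
```

```text
[ 0.70245681 -0.43311126  0.22863472] 0.007881643588288554 [-0.59463964  0.96920813 -1.09748966] 0.002610467599111202
(array([ 0.1,  0.2, -0.7]), array([ 0.  ,  0.  , -0.03]))
change in stand region 2.1866666666666665 rack tiles 4.745267489711934
the job is handed in; nothing more can be done
None
```

I took the clay round-topped tile by its upper edge from the far (+x) slot and lifted it straight up. It is now held upright 12 cm in front of the lens, and I handed the job in with the arm still holding it, at about 10 s of the 48 s.

**Last checks:**
- **Hold:** the joints were practically still and the force reading was under 2 N. The finger opening read 7–8 mm on the 8 mm tile.
- **Position:** the TCP was within 1 mm of my computed target.
- **Fit to the picture:** before the final 1–2 mm trim, most tile corners in the side view lay within about 1 px of where I predicted. The shoulder points were off by up to 3 px.
- **Surroundings:** the side picture showed no notable change at the stand. At the two remaining tiles the difference was slightly larger, and I did not view that picture, so the last time I saw them in their slots was just after the lift. I did not separately check the mould and cutter.

**What disagreed:**
- **Lens axis direction:** stand edges gave anywhere from 1.5° to 8.6°. I used 7°, which matches the lens-to-post line, so squareness may be off by 1–2°.
- **Lens position:** estimates from different views differed by about 2–5 mm, and I took values in between.
- **Final view:** the arm hid the top camera's view of the tile, so I checked the final pose in the side view only.

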